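# Make up two camera installation kits at the shop counter

### The job

Make up the two camera kits in the cardboard trays: the tray with the box camera also gets the black lens and the lower of the two white camera brackets, and the tray with the dome camera gets the round open mounting box and the smaller of the two jars of network plugs. Give each thing an empty compartment of its own, set down upright on the tray's floor without letting it drop. Leave the two cameras, the taller bracket and the larger jar where they stand.

Things in the scene. Friction and masses are not known exactly. Their poses are not given: they have to be found in the camera images.
- tray_box: Fixed open cardboard tray, 256 (its x) by 138 mm, 24 mm high. Origin: centre of its underside; x roughly away from the robot. Floor and walls 4 mm thick. Two cross walls 21 mm high make three compartments 80 (x) by 130 mm (y), centred at x = -84, 0, +84 mm, y = 0. Holds the box camera in the compartment at x = -84 mm; the other two are empty. Left or right on the counter.
- tray_dome: Fixed open cardboard tray, 256 (its x) by 138 mm, 24 mm high. Origin: centre of its underside; x roughly away from the robot. Floor and walls 4 mm thick. Two cross walls 21 mm high make three compartments 80 (x) by 130 mm (y), centred at x = -84, 0, +84 mm, y = 0. Holds the dome camera in the middle compartment; the outer two are empty. On the other side of the counter.
- box_camera: Surveillance camera with a white box-shaped body 50 mm wide (x), 103 mm long (y) and 52 mm high, black ends and a bare metal lens mount (no lens on it); lies in its tray. Origin at the centre of its underside. Loose: not to be shifted.
- dome_camera: Small dome camera: round white base 62 mm in diameter and 24 mm high with a black dome on it, 48 mm high in all; stands in its tray. Origin at the centre of its underside. Loose: not to be shifted.
- lens: Camera lens, a black cylinder 37 mm in diameter (30 mm over the lowest 6 mm) and 50 mm high with a glass front, standing upright on its metal mount, about 90 g. Origin at the centre of its underside, z up.
- bracket_low: The lower of two white camera brackets: an eight-sided foot plate 54 mm across and 6 mm thick with four screw holes, and in its middle an upright round stem 24 mm in diameter up to 44 mm, with a steel stud to 52 mm. Stands on its foot, about 110 g. Origin at the centre of its underside, z up.
- bracket_tall: The taller white camera bracket, to be left alone: foot plate 68 mm across, stem 28 mm in diameter, 72 mm high in all. Loose. Origin at the centre of its underside.
- jar_small: The smaller of two clear screw-top jars of network plugs: 52 mm in diameter, 62 mm high, closed, straight sides, about 70 g. Stands upright. Origin at the centre of its underside, z up.
- jar_large: The larger clear screw-top jar of network plugs, to be left alone: 78 mm in diameter, 66 mm high. Loose. Origin at the centre of its underside.
- back_box: Round white plastic mounting box (the wall box behind a dome camera), open at the top, 64 mm in diameter, 40 mm high, walls 3.5 mm thick, about 60 g. Stands with its opening up. Origin at the centre of its underside, z up; grip it across its outside.

How it is judged:
At the end, for the whole second after the job is handed in: Each of the four in its own free compartment of its kit's tray: within 25 mm across and 50 mm along of the centre, upright within 0.1 rad, foot on the floor (under 5 mm above it), released, at rest. Both cameras, the tall bracket and the large jar upright within 20 mm of their starts ((((x of lens in the frame of tray_box between -0.025 and 0.025 m and y of lens in the frame of tray_box between -0.05 and 0.05 m) and (x of bracket_low in the frame of tray_box between 0.059 and 0.109 m and y of bracket_low in the frame of tray_box between -0.05 and 0.05 m)) or ((x of lens in the frame of tray_box between 0.059 and 0.109 m and y of lens in the frame of tray_box between -0.05 and 0.05 m) and (x of bracket_low in the frame of tray_box between -0.025 and 0.025 m and y of bracket_low in the frame of tray_box between -0.05 and 0.05 m))) and (((x of back_box in the frame of tray_dome between -0.109 and -0.059 m and y of back_box in the frame of tray_dome between -0.05 and 0.05 m) and (x of jar_small in the frame of tray_dome between 0.059 and 0.109 m and y of jar_small in the frame of tray_dome between -0.05 and 0.05 m)) or ((x of back_box in the frame of tray_dome between 0.059 and 0.109 m and y of back_box in the frame of tray_dome between -0.05 and 0.05 m) and (x of jar_small in the frame of tray_dome between -0.109 and -0.059 m and y of jar_small in the frame of tray_dome between -0.05 and 0.05 m))) and z of lens in the frame of tray_box between 0.001 and 0.009 m and angle between each of lens, bracket_low, back_box, jar_small, box_camera, dome_camera, bracket_tall, jar_large's own z axis and vertical below 0.1 rad and linear speed of each of lens, bracket_low, back_box, jar_small below 0.02 m/s and contact force between each of lens, bracket_low, back_box, jar_small and the fingers below 0.05 N and z of bracket_low in the frame of tray_box between 0.001 and 0.009 m and z of back_box in the frame of tray_dome between 0.001 and 0.009 m and z of jar_small in the frame of tray_dome between 0.001 and 0.009 m and distance of each of box_camera, dome_camera, bracket_tall, jar_large from where it was at the start of the episode below 0.02 m); the robot touches nothing.
It fails at once if a camera is shifted by more than 20 mm or tipped over (distance of any of box_camera, dome_camera from where it was at the start of the episode above 0.02 m or angle between any of box_camera, dome_camera's own z axis and vertical above 0.35 rad).
It fails at once if the tall bracket or the large jar is shifted by more than 20 mm or tipped over (distance of any of bracket_tall, jar_large from where it was at the start of the episode above 0.02 m or angle between any of bracket_tall, jar_large's own z axis and vertical above 0.35 rad).
It fails at once if a thing is dropped or thrown (faster than 0.7 m/s while not held: a fall of about 25 mm) ((linear speed of lens above 0.7 m/s and contact force between lens and the fingers below 0.01 N) or (linear speed of bracket_low above 0.7 m/s and contact force between bracket_low and the fingers below 0.01 N) or (linear speed of back_box above 0.7 m/s and contact force between back_box and the fingers below 0.01 N) or (linear speed of jar_small above 0.7 m/s and contact force between jar_small and the fingers below 0.01 N)).
It also fails if it takes over 112 s, if anything falls off the work surface, if the arm or the gripper's body presses on something with over 40 N, if the wrist force passes 120 N, or if a joint passes its speed limit or range.

### The arm

A 6-joint arm with a two-finger parallel gripper is mounted at the origin on the work surface. World frame = base frame: x ahead of the robot, y to its left, z up, the work surface at z = 0. Lengths are in m, angles in rad, forces in N, time in s.
With the tool pointing down it reaches from about 0.375 to 0.75 m from the base axis. Payload 9 kg.
Tool frame: the origin (TCP) lies midway between the tips of the shut fingers; the grasp point (between the pads) lies 19 mm behind it; z points along the fingers, y is the line along which they close (so a half turn about z gives the same grasp; the last joint's range is limited). The gripper opens to 85 mm and grips with 20 to 120 N. Pads are 22 mm wide; open, the fingers measure 114 mm over their backs; the gripper's body (76 mm by 85 mm) begins 54 mm behind the grasp point. The pads swing forward as they close: fully open they stand 13 mm farther back than shut.
Start: joints at [1.05, 0.104, 0.097, 1.564, 0, 1.353], TCP at [0.179, 0.573, 0.231] pointing down, gripper open.
Joint ranges: [-2.99, 2.99], [-0.84, 1.86], [-1.1, 1.16], [-1.84, 2.11], [-1.51, 1.56], [-3.14, 3.14]. Speed limits (rad/s): [2.22, 2.22, 2.57, 3.14, 3.14, 3.14].

### API

Orientations are given as a 3x3 rotation matrix whose columns are the frame's x, y, z axes.
In Python, from workcell import robot, ik, status, vision gives the robot as it stands. Calls block until the motion is done:
- robot.movep(position, orientation): joint-space move of the TCP to a pose.
- robot.line_to(position, rotation=None, vel=0.15, contact_N=None): straight line of the TCP; rotation=None keeps the orientation; vel is the mean speed in m/s. With contact_N (N) it stops when the force on the tool has changed by that much, and returns True; else False.
- robot.movej(angles): joint-space move.
- robot.move_gripper(opening, grasp_force=None): finger opening in m; grasp_force is the grip in N (None keeps the last); returns when the fingers have stopped.
- robot.dwell(seconds).
- ik(position, orientation): joint angles nearest the present ones, or None.
- status.state(): the state.
- vision.snapshot(name): name is "scene" or "top"; returns the picture (400x640x3 uint8, red, green, blue); there is no depth.
- vision.calibration(name): a dict with "camera_matrix" (3x3 intrinsics, pixels), "k1" (the pictures are not rectified: a ray, as slopes to the right and down, at radius r is drawn at 1 + k1 r^2 times it, then the intrinsics apply), "R" (3x3) and "t" (3): a world point X has camera coordinates R X + t. Camera axes: x right, y down, z forward; pixel columns grow to the right and rows downward; lengths in m; the calibration is good to about 2 mm. A picture is of the moment at which its call begins. calibration takes no time and is no camera call.
A pose or a line that the arm cannot do raises robot.Unreachable and nothing moves.
- robot.finish_job(): hands the job in; it is judged then, once.
The state is a dict: "clock": time; "joint_pos": joint angles; "qd": joint speeds; "effort": joint torques, N m; "tcp_pos": TCP position; "orientation": TCP orientation; "wrist_force": force on the tool from outside, world axes, zero at the start; "ft_torque": the same for the moment, N m; "gripper_width": finger opening in m; "grip_force": force on a finger pad.
Only numpy, scipy, OpenCV 4.12 (cv2) and the standard library are available. Lean on these libraries where they do the work, as an engineer would, in place of code of your own. Each camera call takes 0.05 s, during which the arm holds its last target. There are 200 camera calls.

## Working session

There is one attempt and no reset: what is moved stays moved. The work goes in short steps, each a Python script; the robot and the scene stay as the last script left them, time stands still between calls to the robot, and variables do not carry over. Pictures are saved under pics/ and viewed, at most 14 in all, crops included, and the job is handed in when it is done.

```bash
ls; mkdir -p pics; python3 - <<'E'
from workcell import robot, ik, status, vision
import cv2
for n in ("scene","top"):
    im=vision.snapshot(n); cv2.imwrite(f"pics/{n}0.png",im[:,:,::-1])
    c=vision.calibration(n); print(n,c)
    import numpy as np; print(-np.array(c["R"]).T@c["t"])
s=status.state(); print(s["clock"],s["tcp_pos"],s["orientation"])
E
```

```text
pics
scene {'camera_matrix': array([[437.28156638,   0.        , 322.41048686],
       [  0.        , 437.28156638, 204.09988552],
       [  0.        ,   0.        ,   1.        ]]), 'k1': -0.059130943778938794, 'R': array([[ 0.33732148,  0.94132416,  0.01109252],
       [ 0.63064961, -0.21721229, -0.74505026],
       [-0.69892438,  0.25831695, -0.66691609]]), 't': array([-0.19822407, -0.33753679,  1.45806621])}
[ 1.2988107  -0.26336725  0.72312474]
top {'camera_matrix': array([[392.80361113,   0.        , 324.40688365],
       [  0.        , 392.80361113, 204.92045501],
       [  0.        ,   0.        ,   1.        ]]), 'k1': -0.05466647469662539, 'R': array([[ 0.02333495, -0.99952975,  0.0198937 ],
       [-0.98919414, -0.02596555, -0.14429395],
       [ 0.14474264, -0.01631164, -0.98933488]]), 't': array([-0.01389224,  0.5628614 ,  0.85794616])}
[0.43292198 0.01472381 0.93028992]
0.1 [0.17874091 0.57244289 0.23059791] [[-9.54509017e-01  2.98181478e-01 -5.84482403e-04]
 [ 2.98181953e-01  9.54508458e-01 -1.06106068e-03]
 [ 2.41504757e-04 -1.18707409e-03 -9.99999266e-01]]
```

View pics/top0.png

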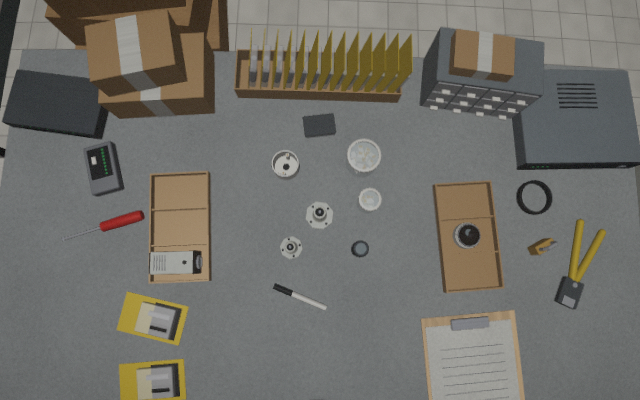

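View pics/scene0.png

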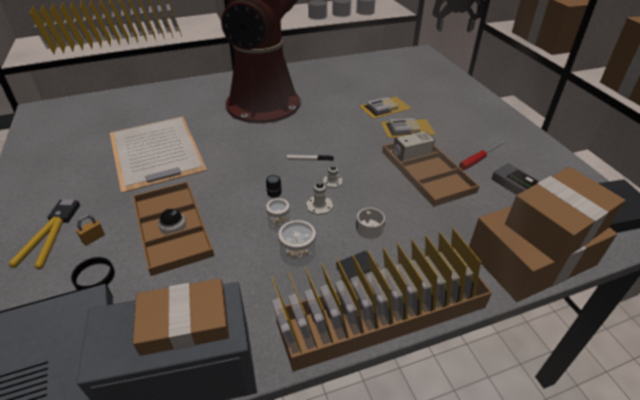

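The top view shows tray_box at left (150-210, 172-283) and tray_dome at right (435-502, 182-290). The loose things are back_box (285,164), jar_large (364,156), jar_small (370,200), bracket_tall (319,214), bracket_low (291,247) and lens (360,248). The scene view shows the same layout from the far side.

```bash
cat > h.py <<'E'
import numpy as np, cv2
from workcell import robot, ik, status, vision
C={n:vision.calibration(n) for n in("scene","top")}
def ray(n,uv):
    c=C[n];K=c["camera_matrix"]
    d=np.array([c["k1"],0,0,0.])
    p=cv2.undistortPoints(np.array([[uv]],float),K,d)[0,0]
    R=np.array(c["R"]);return -R.T@c["t"],R.T@np.array([p[0],p[1],1])
def at(n,uv,z):
    o,d=ray(n,uv);return (o+d*(z-o[2])/d[2])[:2]
def proj(n,X):
    c=C[n]; d=np.array([c["k1"],0,0,0.])
    return cv2.projectPoints(np.array([X],float),cv2.Rodrigues(np.array(c["R"]))[0],np.array(c["t"],float),c["camera_matrix"],d)[0][0,0]
E
python3 - <<'E'
from h import *
im=cv2.imread("pics/top0.png")
cr=cv2.resize(im[135:270,260:400],None,fx=4.4,fy=4.4,interpolation=cv2.INTER_CUBIC);cv2.imwrite("pics/c1.png",cr)
hsv=cv2.cvtColor(im,cv2.COLOR_BGR2HSV)
m=((hsv[:,:,2]>125)&(hsv[:,:,1]<60)).astype(np.uint8)
for nm,(x0,x1,y0,y1),z in [("back_box",(265,305,145,185),.04),("jar_large",(340,388,132,176),.066),("jar_small",(354,388,185,216),.062),("br_tall",(300,336,197,232),.006),("br_low",(276,306,233,262),.006),("dome",(450,486,216,254),.028)]:
    s=m[y0:y1,x0:x1]; n,l,st,ce=cv2.connectedComponentsWithStats(s,connectivity=8)
    pts=np.argwhere(s>0)[:,::-1].astype(np.int32); h=cv2.convexHull(pts); e=cv2.fitEllipse(h)
    uv=np.array(e[0])+[x0,y0]; print(nm,uv.round(1),np.round(e[1],1),st[1:,4],at("top",uv,z).round(4))
d=(hsv[235:262,346:376,2]<70).astype(np.uint8); pts=np.argwhere(d)[:,::-1].astype(np.int32);e=cv2.fitEllipse(cv2.convexHull(pts))
uv=np.array(e[0])+[346,235];print("lens",uv,e[1],at("top",uv,.035))
br=cv2.inRange(hsv,(5,70,60),(25,255,255))
for nm,(x0,x1,y0,y1) in dict(tb=(140,225,160,292),td=(425,512,172,300)).items():
    pts=np.argwhere(br[y0:y1,x0:x1])[:,::-1].astype(np.int32); r=cv2.minAreaRect(pts); b=cv2.boxPoints(r)+[x0,y0]
    w=np.array([at("top",p,.024) for p in b]);print(nm,b.round(1).tolist(),w.round(4).tolist(),w.mean(0),[np.linalg.norm(w[i]-w[i-1]).round(4) for i in range(4)])
E
```

```text
back_box [285.7 163.4] [27.6 43.8] [  1   1 470   1   1] [0.6582 0.0922]
jar_large [361.1 156.6] [34.3 42.3] [937   1] [ 0.6725 -0.0802]
jar_small [369.6 198.6] [23.1 24.4] [446] [ 0.5771 -0.1008]
br_tall [321.1 213.5] [29.5 34.8] [  1   1   1 498   1   2   3   2] [0.5474 0.0069]
br_low [290.7 247.3] [22.3 22.9] [315   2] [0.4658 0.0761]
dome [467.5 234.9] [24.9 26.3] [25  6  1 45  3  1] [ 0.503  -0.3352]
lens [359.51188278 248.58576012] (15.465292930603027, 17.280126571655273) [ 0.46570164 -0.08218077]
tb [[142.3, 172.0], [209.0, 170.9], [210.8, 281.2], [144.1, 282.3]] [[0.633, 0.4329], [0.6395, 0.2741], [0.3837, 0.2536], [0.3766, 0.4063]] [0.50818713 0.34171599] [np.float64(0.2578), np.float64(0.159), np.float64(0.2566), np.float64(0.1528)]
td [[432.4, 183.9], [492.9, 178.0], [503.7, 287.5], [443.2, 293.5]] [[0.6225, -0.2554], [0.6416, -0.4034], [0.3832, -0.4199], [0.3678, -0.2769]] [ 0.50376552 -0.33890567] [np.float64(0.2557), np.float64(0.1492), np.float64(0.2589), np.float64(0.1438)]
```

View pics/c1.png

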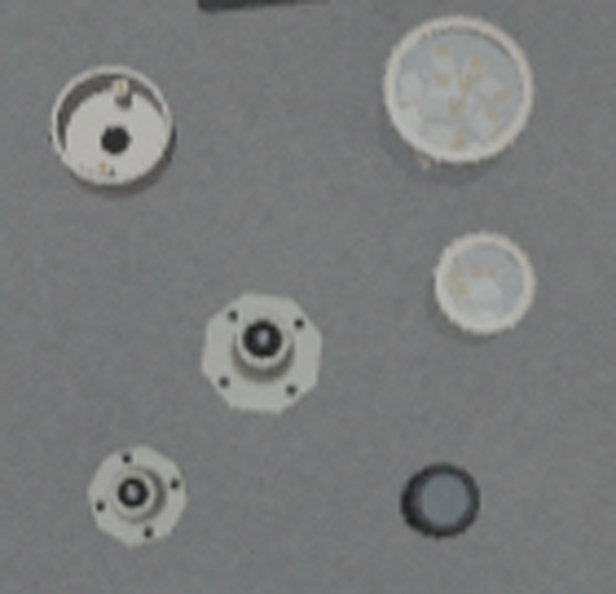

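The crop (scale 4.4, offset 260,135) shows the back_box rim at (113,126), jar_small lid at (485,283), bracket_tall foot at (262,352), bracket_low foot at (137,496) and lens glass at (446,499). Next I need crops of the trays.

```bash
python3 - <<'E'
from h import *
im=cv2.imread("pics/top0.png")
f=lambda a:cv2.resize(a,None,fx=4.4,fy=4.4,interpolation=cv2.INTER_CUBIC)
cv2.imwrite("pics/c2.png",np.hstack([f(im[165:295,138:223]),f(im[172:302,425:510])]))
for n,p,z in [("back",(113,126),.04),("jl",(458,90),.066),("js",(485,283),.062),("bt",(262,352),.006),("bl",(137,496),.006),("lens",(446,499),.05)]:
    print(n,at("top",np.array(p)/4.4+[260,135],z).round(4))
E
```

```text
back [0.6578 0.0923]
jl [ 0.6754 -0.0871]
js [ 0.5754 -0.1022]
bt [0.5437 0.0104]
bl [0.4649 0.075 ]
lens [ 0.4656 -0.0847]
```

View pics/c2.png

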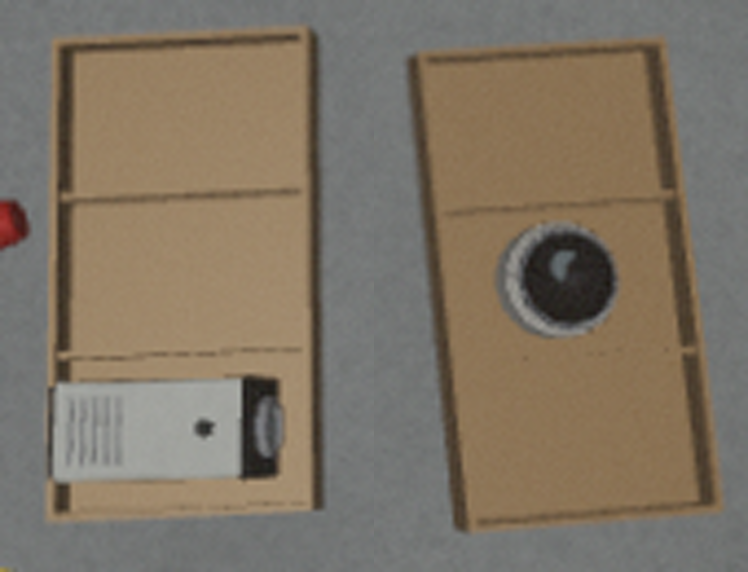

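In the crop (scale 4.4), tray_box's rim corners are about (55,40), (308,29), (314,509), (48,521). tray_dome's are about (416,55), (664,40), (719,508), (466,528).

```bash
python3 - <<'E'
from h import *
for n,P,o in [("tb",[(55,40),(308,29),(314,509),(48,521)],(138,165)),("td",[(416-374,55),(664-374,40),(719-374,508),(466-374,528)],(425,172))]:
    w=np.array([at("top",np.array(p)/4.4+o,.024) for p in P])
    ax=w[0]+w[1]-w[2]-w[3]; a=np.arctan2(ax[1],ax[0]); c=w.mean(0);u=np.array([np.cos(a),np.sin(a)])
    print(n,w.round(4).tolist(),[np.linalg.norm(w[i]-w[i-1]).round(4) for i in range(4)],c.round(4),a)
    for x in(-.084,0,.084):
        q=c+u*x; print(x,q.round(4),np.hypot(*q).round(3))
s=status.state();print(s["joint_pos"],s["clock"])
E
```

```text
tb [[0.6284, 0.4127], [0.6378, 0.2763], [0.3849, 0.2569], [0.3746, 0.3949]] [np.float64(0.2544), np.float64(0.1368), np.float64(0.2536), np.float64(0.1384)] [0.5064 0.3352] 0.07322997397790336
-0.084 [0.4226 0.3291] 0.536
0 [0.5064 0.3352] 0.607
0.084 [0.5902 0.3413] 0.682
td [[0.6214, -0.2605], [0.6337, -0.3981], [0.3833, -0.4191], [0.3713, -0.2832]] [np.float64(0.2511), np.float64(0.1382), np.float64(0.2513), np.float64(0.1364)] [ 0.5024 -0.3402] 0.08697495689652465
-0.084 [ 0.4187 -0.3475] 0.544
0 [ 0.5024 -0.3402] 0.607
0.084 [ 0.5861 -0.3329] 0.674
[ 1.05033001e+00  1.04655797e-01  9.65603263e-02  1.56391207e+00
 -2.05597444e-05  1.35311728e+00] 0.1
```

```bash
cat >> h.py <<'E'
T=dict(tb=(np.array([.5064,.3352]),.0732),td=(np.array([.5024,-.3402]),.087))
def down(a):  # tool z down, closing axis y along direction a+90deg; pick the half turn with the last joint nearest mid-range
    y=np.array([-np.sin(a),np.cos(a),0]);z=np.array([0,0,-1.]);return np.column_stack([np.cross(y,z),y,z])
def slot(t,x):
    c,a=T[t];return c+x*np.array([np.cos(a),np.sin(a)])
def rot(ps,a):
    best=None
    for k in(0,np.pi):
        R=down(a+k);q=[ik(p,R) for p in ps]
        if all(v is not None for v in q):
            m=max(abs(v[5]) for v in q)
            if best is None or m<best[0]:best=(m,R)
    return best[1]
def transfer(xy,t,x,d,zg,F=40,H=.20):
    a=T[t][1];b=slot(t,x);P=lambda p,z:np.array([p[0],p[1],z])
    R=rot([P(xy,H),P(xy,zg),P(b,H),P(b,zg)],a)
    w=min(d+.022,.084)
    robot.movep(P(xy,H),R);robot.move_gripper(w)
    robot.line_to(P(xy,zg+.05),vel=.2)
    print("touch",robot.line_to(P(xy,zg),vel=.08,contact_N=6))
    z0=status.state()["tcp_pos"][2]
    robot.move_gripper(0,grasp_force=F);s=status.state();print("width",s["gripper_width"],"F",s["grip_force"],z0)
    if abs(s["gripper_width"]-d)>.006: print("BAD GRASP");return False
    robot.line_to(P(xy,z0+.03),vel=.06);robot.line_to(P(xy,H),vel=.2)
    s=status.state();print("lifted",s["gripper_width"],s["grip_force"])
    robot.movep(P(b,H),R);robot.line_to(P(b,z0+.035),vel=.15)
    c=robot.line_to(P(b,z0+.0025),vel=.03,contact_N=4);s=status.state()
    print("down",c,s["tcp_pos"][2]-z0,s["gripper_width"])
    robot.move_gripper(min(d+.014,.08));robot.dwell(.2)
    robot.line_to(P(b,z0+.08),vel=.1);robot.line_to(P(b,H),vel=.25);print("t",status.state()["clock"]);return True
E
python3 - <<'E'
from h import *
transfer((.4656,-.0842),"tb",0,.037,.008)
E
```

```text
touch False
width 0.03631490421531612 F 39.831116795539856 0.008217850841194554
lifted 0.03618393649600115 39.99626040458679
down True 0.0045750685661587465 0.0361917686771134
t 12.2833
```

```bash
python3 - <<'E'
from h import *
transfer((.4649,.0755),"tb",.084,.024,.010) and transfer((.5754,-.1017),"td",-.084,.052,.014)
im=vision.snapshot("top")[:,:,::-1]; sc=vision.snapshot("scene")[:,:,::-1]
cv2.imwrite("pics/a.png",np.vstack([im[130:310,130:520],sc[80:280,120:510]]))
E
```

```text
touch False
width 0.022676423742366076 F 39.16708767414093 0.010218283747779625
lifted 0.022909610319713263 39.19238805770874
down True 0.004657003482517234 0.022733948075680393
t 22.3333
touch False
width 0.05110882670311693 F 41.70882761478424 0.014214924498607395
lifted 0.05134981759593191 41.74474596977234
down True 0.004681177290357132 0.05150228999175736
t 33.1
```

View pics/a.png

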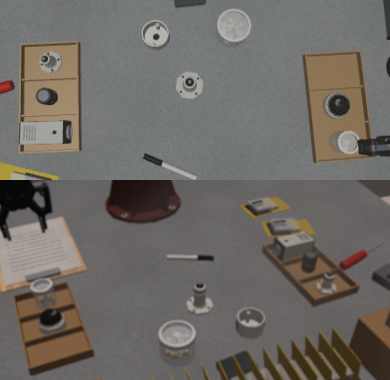

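The lens (46,96) and bracket_low (49,62) stand upright in tray_box. The small jar (347,142) stands in tray_dome's near compartment, and nothing else has moved. The back_box is next.

```bash
python3 - <<'E'
from h import *
if transfer((.6578,.0922),"td",.084,.064,.004):
    robot.movep([.45,0,.28],down(0) if ik([.45,0,.28],down(0)) is not None else down(np.pi))
im=vision.snapshot("top")[:,:,::-1]; sc=vision.snapshot("scene")[:,:,::-1]
cv2.imwrite("pics/b.png",np.vstack([im[130:310,130:520],sc[80:280,120:510]]))
E
```

```text
touch False
width 0.06203250863059237 F 44.239328261464834 0.0042532613419578695
lifted 0.062106099828162314 43.689171646256
down True 0.004807128020805889 0.06237962598153248
t 44.7333
```

View pics/b.png

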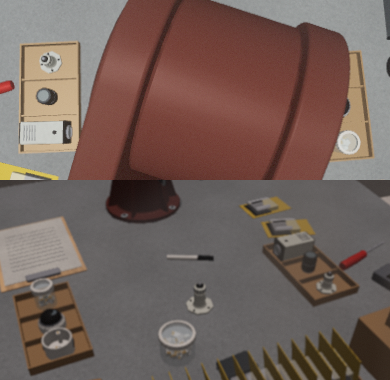

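The scene view shows the back_box upright in tray_dome's far compartment (58,343). All the other things are in place and the gripper is clear.

```bash
python3 -c "
from h import *
print(robot.finish_job(),status.state()['clock'])"
```

```text
the job is handed in; nothing more can be done
the job is handed in; nothing more can be done
```

The job is handed in, with no verdict reported: the lens and low bracket are in the box-camera tray, the small jar and back box are in the dome-camera tray, each upright in its own compartment, and the arm finished after about 46 s of the 112 s allowed.

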